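# Find the liner that fits the potting can

## Task

Only one of the three black liners fits the steel potting can that stands in the aluminium nest: find it by trying them, and leave it hanging in that can, upright and with its lip fully down on the can's rim. Stand any liner that does not fit back upright where it stood. Do not shift or knock over the cans, the mug or the aerosol, and do not tip a liner over.

Things in the scene. Friction and masses are not known exactly. Their poses are not given: they have to be found in the camera images.
- nest: locating nest fixed to the counter: three bare aluminium bars, 18 mm high and 14 mm thick, round three sides of the place of one can (outside 106 mm wide). Origin on the counter at the middle of the place; z up, its open side faces its -x
- can_a: one of three heavy steel potting cans (1.5 kg, loose), alike outside: round, 72 mm across, 85 mm high, open on top. One stands in the nest, two elsewhere. Bores (48 to 60 mm) and inner depths (49 to 73 mm) differ, the wider the shallower; which can has which is not told. Origin at the centre of the underside, z up
- can_a_rim (a point): centre of that can's mouth, level with its rim, 85 mm above its underside
- can_b: one of three heavy steel potting cans (1.5 kg, loose), alike outside: round, 72 mm across, 85 mm high, open on top. One stands in the nest, two elsewhere. Bores (48 to 60 mm) and inner depths (49 to 73 mm) differ, the wider the shallower; which can has which is not told. Origin at the centre of the underside, z up
- can_b_rim (a point): centre of that can's mouth, level with its rim, 85 mm above its underside
- can_c: one of three heavy steel potting cans (1.5 kg, loose), alike outside: round, 72 mm across, 85 mm high, open on top. One stands in the nest, two elsewhere. Bores (48 to 60 mm) and inner depths (49 to 73 mm) differ, the wider the shallower; which can has which is not told. Origin at the centre of the underside, z up
- can_c_rim (a point): centre of that can's mouth, level with its rim, 85 mm above its underside
- liner_p: one of three black plastic liners (0.1 to 0.2 kg), standing neck up: round body that goes into a can, foot bevelled 4 mm; above it a round lip 68 mm across, 5 mm thick; above that a neck 40 mm across, 45 mm high, to hold it by. Bodies are 45 to 57 mm across and 46 to 70 mm long, the longer the narrower; which is which is not told. Origin at the centre of the foot, z up
- liner_p_lip (a point): centre of the underside of that liner's lip; its height over the liner's origin is the body's length. In the can it belongs to, a liner has 1.5 mm play all round and hangs by its lip on the rim, 3 mm off the bottom; in any other can it is too wide to enter, or stands on the bottom with its lip 9 mm or more above the rim
- liner_q: one of three black plastic liners (0.1 to 0.2 kg), standing neck up: round body that goes into a can, foot bevelled 4 mm; above it a round lip 68 mm across, 5 mm thick; above that a neck 40 mm across, 45 mm high, to hold it by. Bodies are 45 to 57 mm across and 46 to 70 mm long, the longer the narrower; which is which is not told. Origin at the centre of the foot, z up
- liner_q_lip (a point): centre of the underside of that liner's lip; its height over the liner's origin is the body's length. In the can it belongs to, a liner has 1.5 mm play all round and hangs by its lip on the rim, 3 mm off the bottom; in any other can it is too wide to enter, or stands on the bottom with its lip 9 mm or more above the rim
- liner_r: one of three black plastic liners (0.1 to 0.2 kg), standing neck up: round body that goes into a can, foot bevelled 4 mm; above it a round lip 68 mm across, 5 mm thick; above that a neck 40 mm across, 45 mm high, to hold it by. Bodies are 45 to 57 mm across and 46 to 70 mm long, the longer the narrower; which is which is not told. Origin at the centre of the foot, z up
- liner_r_lip (a point): centre of the underside of that liner's lip; its height over the liner's origin is the body's length. In the can it belongs to, a liner has 1.5 mm play all round and hangs by its lip on the rim, 3 mm off the bottom; in any other can it is too wide to enter, or stands on the bottom with its lip 9 mm or more above the rim
- mug: white mug of coffee, 92 mm across, 127 mm with its handle, 95 mm high; origin under its middle (handle included), the handle points to its -y
- spray_can: aerosol can, 54 mm across, 175 mm high, upright; origin at the centre of its underside
Mind the look-alikes: they are no part of the job. Leave any green look-alike of the can_b alone. What is shaped like the can_a but red is not meant.

How it is judged:
At the end, for the whole second after the job is handed in: The liner belonging to the can in the nest hangs in it: lip underside within 3 mm of rim height, within 8 mm of the nest's middle. The other two stand on the counter within 60 mm of where they stood. Liners at rest and upright within 0.08 rad, cans upright within 0.06 rad (((horizontal distance between liner_p_lip and nest below 0.008 m and height (world z) of liner_p_lip between 0.082 and 0.088 m and height (world z) of each of liner_q, liner_r below 0.005 m and distance of each of liner_q, liner_r from where it was at the start of the episode below 0.06 m) or (horizontal distance between liner_q_lip and nest below 0.008 m and height (world z) of liner_q_lip between 0.082 and 0.088 m and height (world z) of each of liner_p, liner_r below 0.005 m and distance of each of liner_p, liner_r from where it was at the start of the episode below 0.06 m) or (horizontal distance between liner_r_lip and nest below 0.008 m and height (world z) of liner_r_lip between 0.082 and 0.088 m and height (world z) of each of liner_p, liner_q below 0.005 m and distance of each of liner_p, liner_q from where it was at the start of the episode below 0.06 m)) and angle between each of liner_p, liner_q, liner_r's own z axis and vertical below 0.08 rad and linear speed of each of liner_p, liner_q, liner_r below 0.02 m/s and angle between each of can_a, can_b, can_c's own z axis and vertical below 0.06 rad); the robot touches nothing.
It fails at once if a steel can is shifted more than 30 mm or tipped (distance of any of can_a, can_b, can_c from where it was at the start of the episode above 0.03 m or angle between any of can_a, can_b, can_c's own z axis and vertical above 0.3 rad).
It fails at once if the mug or the aerosol is shifted more than 30 mm or tipped (distance of any of mug, spray_can from where it was at the start of the episode above 0.03 m or angle between any of mug, spray_can's own z axis and vertical above 0.3 rad).
It fails at once if a liner is tipped over (angle between any of liner_p, liner_q, liner_r's own z axis and vertical above 0.9 rad).
It also fails if it takes over 72 s, if anything falls off the work surface, if the arm or the gripper's body presses on something with over 40 N, if the wrist force passes 120 N, or if a joint passes its speed limit or range.

## Robot

A 6-joint arm with a two-finger parallel gripper is mounted at the origin on the work surface; the furniture and walls round the work are solid. World frame = base frame: x ahead of the robot, y to its left, z up, the work surface at z = 0. Lengths are in m, angles in rad, forces in N, time in s.
With the tool pointing down it reaches from about 0.3 to 0.875 m from the base axis. Payload 6.4 kg.
Tool frame: the origin (TCP) lies midway between the tips of the shut fingers; the grasp point (between the pads) lies 19 mm behind it (ctrl.pinch_z is the distance from the TCP to the grasp point, in m); z points along the fingers, y is the line along which they close (so a half turn about z gives the same grasp; the last joint's range is limited). The gripper opens to 85 mm and grips with 20 to 120 N. Pads are 22 mm wide; open, the fingers measure 114 mm over their backs; the gripper's body (76 mm by 85 mm) begins 54 mm behind the grasp point. The pads swing forward as they close: fully open they stand 13 mm farther back than shut.
Start: joints at [0.953, 0.181, 1.607, -0, 1.354, -0.206], TCP at [0.23, 0.527, 0.231] pointing down, gripper open.
Joint ranges: [-2.99, 2.99], [-0.89, 2.07], [0.3, 2.58], [-1.14, 4.28], [0, 2.63], [-3.12, 3.12]. Speed limits (rad/s): [2.57, 2.57, 3.01, 3.14, 3.14, 3.14].

## Interface

Orientations are given as a unit quaternion [w, x, y, z].
In Python, from bench import ctrl gives the robot as it stands.
- The arm moves only by the tool apply_moves, never from a script. Its argument "moves" is a list of rows, each an object with "jaw": the opening, from 0 (shut) to 1 (fully open); "offset": the shift along the tool's x, y, z in mm, a list of three; "rot": the turn, a rotation vector about the tool's x, y, z in degrees, a list of three. In form: [{"jaw": jaw, "offset": [dx, dy, dz], "rot": [ax, ay, az]}, ...]. A call has exactly 5 rows; each row shifts and turns the commanded pose from where the row before left it, along the tool's axes as they then stand; what a row does not reach is not made up. A row lasts 1/8 s, in which the tool goes at most 62.5 mm and 10.7 degrees, less where a joint would pass 70% of its speed; a pose out of reach is approached as far as the arm can. A call is refused whole if a number of a shift passes 62.5 or a number of a turn 10.7, either way. A call with a gripper value outside its range is refused whole. The fingers move at their own pace and stop on an object; the grip force is fixed at half the most. Time passes only in rows, so rows that do not move let the fingers close, or fill a call up. It gives the time, the measured TCP pose, the force, the opening and the grip force at its end, in the units of the state.
- ctrl.get_obs(): the state, without advancing time (a new reading comes with each control period).
- ctrl.camera(name): name is "scene" or "top" or "wrist"; returns (picture, depth): 400x640x3 uint8, red, green, blue; 400x640 float32, m along the optical axis (not along the pixel's ray), 0 where there is no reading.
- ctrl.camera_params(name): a dict with "K" (3x3 intrinsics, pixels), "cam_to_world" (4x4, takes a point from camera to world coordinates); the wrist camera has in their place "mount" (4x4, takes a point from camera to tool coordinates, whose origin is the TCP and whose axes are the flange's). Camera axes: x right, y down, z forward; pixel columns grow to the right and rows downward; lengths in m; the calibration is good to about 2 mm. A picture is of the moment at which its call begins: read the wrist's pose just before it. camera_params takes no time and is no camera call.
- ctrl.hand_in(): hands the job in; it is judged then, once.
Trained networks look in the newest picture that a camera, given by its name, has taken for a name from the list of things; names that differ only in an ending like _2 or _b are one class to them, and where a whole thing is asked for, a point or a joint stands for the part that bears it (a point fixed in the world has none). Each returns a list of dicts, best first, with "score" (0 to 1); they miss things now and then, are a little off and sometimes report something else, mostly with a low value. They report only what shows in the picture. A call takes as long as a camera call. They do not tell look-alikes from the thing itself.
- ctrl.outline_of(camera, target): "region" (400x640 bool, what is visible of it) and "position" ([column, row] in pixels, amid what is visible of it).
The state is a dict: "time_s": time; "q": joint angles; "dq": joint speeds; "joint_efforts": joint torques, N m; "eef_pos": TCP position; "eef_rot": TCP orientation; "wrist_force": force on the tool from outside, world axes, zero at the start; "torque": the same for the moment, N m; "opening": opening from 0.0 (shut) to 1.0 (fully open); "grasp_force": force on a finger pad.
Only numpy, scipy, OpenCV 4.12 (cv2) and the standard library are available. Lean on these libraries where they do the work, as an engineer would, in place of code of your own. Each camera call takes 0.05 s, during which the arm holds its last target. There are 200 camera calls.

## Working session

There is one attempt and no reset: what is moved stays moved. The work goes in short steps, Python scripts to look and compute and a tool call to move; the robot and the scene stay as the last step left them, time stands still between calls to the robot, and variables do not carry over. Pictures are saved under pics/ and viewed, at most 10 in all, crops included, and the job is handed in when it is done.

Besides the shell and the picture viewer there is one more tool, called after "Request:" as name(argument=value, ...), one argument or row to a line, values as JSON. apply_moves: Moves the arm, as the interface text tells. Its arguments: {"type":"object","properties":{"moves":{"type":"array"}},"required":["moves"]}

```bash
mkdir -p pics
cat > h.py <<'E'
import numpy as np, cv2
from bench import ctrl
def save(n,im): cv2.imwrite('pics/'+n,im[:,:,::-1])
def world(cam,d,T=None):
    p=ctrl.camera_params(cam);K=np.array(p['K']);T=np.array(p['cam_to_world']) if T is None else T
    v,u=np.mgrid[0:d.shape[0],0:d.shape[1]]
    P=np.stack([(u-K[0,2])/K[0,0]*d,(v-K[1,2])/K[1,1]*d,d],-1)
    return P@T[:3,:3].T+T[:3,3]
E
python3 - <<'E'
from h import *
o=ctrl.get_obs();print(o['eef_pos'],o['eef_rot'],o['opening'],o['time_s'])
for c in ('top','scene'):
    im,d=ctrl.camera(c);save(c+'1.png',im);W=world(c,d);np.save(c+'1.npy',W)
    print(c,np.round(ctrl.camera_params(c)['cam_to_world'],2).tolist())
    for n in ('can_a','liner_p','nest','mug','spray_can'):
        for r in ctrl.outline_of(c,n):
            m=r['region']&(d>0);P=W[m]
            if len(P)==0: continue
            z=np.percentile(P[:,2],97);t=P[P[:,2]>z-.012]
            print(n,round(r['score'],2),np.round(r['position']),'ztop',round(z,3),'top ctr',np.round((t.min(0)+t.max(0))[:2]/2,3),'ext',np.round(np.ptp(t,axis=0)[:2],3),im[m].mean(0).round())
E
```

```text
[0.22981372 0.52647254 0.23038421] [-3.39132527e-04  2.04457283e-01  9.78875105e-01 -7.95273397e-04] 0.9985429865892155 0.0
top [[0.0, -1.0, 0.09, 0.33], [-1.0, 0.0, 0.04, 0.02], [-0.04, -0.09, -1.0, 1.07], [0.0, 0.0, 0.0, 1.0]]
can_a 0.87 [312. 172.] ztop 0.087 top ctr [0.49  0.072] ext [0.071 0.069] [129. 123. 121.]
can_a 0.85 [373. 227.] ztop 0.088 top ctr [ 0.345 -0.102] ext [0.07 0.07] [ 58. 109.  63.]
can_a 0.72 [203. 182.] ztop 0.109 top ctr [0.469 0.379] ext [0.039 0.039] [30. 28. 27.]
can_a 0.6 [428. 238.] ztop 0.088 top ctr [ 0.319 -0.243] ext [0.069 0.07 ] [119. 114. 112.]
can_a 0.6 [288. 223.] ztop 0.087 top ctr [0.359 0.138] ext [0.068 0.07 ] [141. 134. 133.]
can_a 0.59 [332. 214.] ztop 0.087 top ctr [0.384 0.014] ext [0.068 0.068] [153.  49.  46.]
liner_p 0.93 [250. 193.] ztop 0.121 top ctr [0.441 0.245] ext [0.038 0.039] [37. 35. 34.]
liner_p 0.76 [205. 185.] ztop 0.109 top ctr [0.469 0.379] ext [0.039 0.039] [29. 28. 27.]
liner_p 0.68 [451. 188.] ztop 0.097 top ctr [ 0.46  -0.316] ext [0.037 0.04 ] [33. 31. 30.]
nest 0.69 [302. 164.] ztop 0.022 top ctr [0.503 0.071] e
[... 722 characters left out ...]
86 top ctr [ 0.317 -0.245] ext [0.073 0.073] [135. 129. 124.]
can_a 0.59 [332. 238.] ztop 0.086 top ctr [ 0.344 -0.103] ext [0.074 0.075] [ 78. 118.  75.]
liner_p 0.95 [282. 166.] ztop 0.12 top ctr [0.438 0.244] ext [0.04  0.046] [67. 62. 59.]
liner_p 0.8 [265. 152.] ztop 0.106 top ctr [0.466 0.377] ext [0.039 0.043] [68. 64. 60.]
liner_p 0.57 [420. 266.] ztop 0.096 top ctr [ 0.459 -0.319] ext [0.04  0.039] [73. 69. 65.]
nest 0.74 [345. 199.] ztop 0.021 top ctr [0.494 0.068] ext [0.088 0.116] [165. 163. 154.]
mug 0.89 [386. 222.] ztop 0.094 top ctr [ 0.491 -0.169] ext [0.093 0.107] [137. 127. 115.]
spray_can 0.56 [243. 167.] ztop 0.174 top ctr [0.324 0.312] ext [0.029 0.031] [126. 112. 111.]
```

Run:
```python
from h import *
W=np.load('top1.npy')
for c in ((.49,.072),(.319,-.243),(.359,.138)):
    r=np.hypot(W[...,0]-c[0],W[...,1]-c[1])
    m=(r<.037)&(W[...,2]>.08); print(c,'rim inner r',np.percentile(r[m],[1,5,20,50,90]).round(4),'floor',np.percentile(W[...,2][r<.008],[10,50,90]).round(3), 'area', m.sum())
im=cv2.imread('pics/top1.png');cv2.imwrite('pics/t1.png',cv2.resize(im[130:270,170:490],(800,350)))
print(ctrl.camera_params('wrist'))
```

```text
(0.49, 0.072) rim inner r [0.0292 0.0298 0.0309 0.0327 0.0352] floor [0.034 0.036 0.038] area 172
(0.319, -0.243) rim inner r [0.0237 0.0243 0.0264 0.0302 0.0347] floor [0.01  0.012 0.014] area 339
(0.359, 0.138) rim inner r [0.0265 0.0271 0.0286 0.0315 0.0347] floor [0.022 0.024 0.027] area 243
{'K': array([[278.01954557,   0.        , 322.68225697],
       [  0.        , 278.01954557, 196.41058669],
       [  0.        ,   0.        ,   1.        ]]), 'mount': array([[-9.11127869e-04, -9.49038528e-01, -3.15158758e-01,
         8.02873265e-02],
       [ 9.99999569e-01, -9.21548864e-04, -1.15948224e-04,
         4.19399963e-04],
       [-1.80394864e-04, -3.15158727e-01,  9.49038958e-01,
        -1.41932792e-01],
       [ 0.00000000e+00,  0.00000000e+00,  0.00000000e+00,
         1.00000000e+00]])}
```

View pics/t1.png

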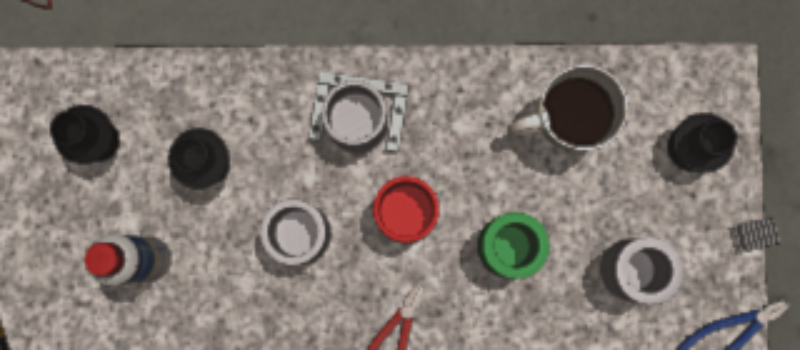

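Bird's-eye picture: the nest can is at crop pixel (355,112), and the liners are at (83,135), (198,158) and (703,142). The nest can measures 60 mm bore with its floor at 36 mm. That points to the short liner (top at 96 mm) at (0.46, -0.317), so I'll try that one first.

Request:
apply_moves(
  moves=[
    {"jaw":1,"offset":[-36.5,-45.4,0],"rot":[0,0,0]},
    {"jaw":1,"offset":[-36.5,-45.4,0],"rot":[0,0,0]},
    {"jaw":1,"offset":[-36.5,-45.4,0],"rot":[0,0,0]},
    {"jaw":1,"offset":[-36.5,-45.4,0],"rot":[0,0,0]},
    {"jaw":1,"offset":[-36.5,-45.4,0],"rot":[0,0,0]},
  ],
)

```text
time_s: 1.23
eef_pos: [0.3068, 0.2443, 0.2316]
eef_rot: [0.001, 0.204, 0.979, 0.0]
wrist_force: [0.3, -0.3, 0.6]
opening: 0.999
grasp_force: 0.0
```

Request:
apply_moves(
  moves=[
    {"jaw":1,"offset":[-36.5,-45.4,0],"rot":[0,0,0]},
    {"jaw":1,"offset":[-36.5,-45.4,0],"rot":[0,0,0]},
    {"jaw":1,"offset":[-36.5,-45.4,0],"rot":[0,0,0]},
    {"jaw":1,"offset":[-36.5,-45.4,0],"rot":[0,0,0]},
    {"jaw":1,"offset":[-36.5,-45.4,0],"rot":[0,0,0]},
  ],
)

```text
time_s: 1.85
eef_pos: [0.3832, -0.0373, 0.2318]
eef_rot: [0.001, 0.205, 0.979, -0.0]
wrist_force: [0.4, 0.3, 1.1]
opening: 0.999
grasp_force: 0.0
```

Request:
apply_moves(
  moves=[
    {"jaw":1,"offset":[-36.5,-45.4,0],"rot":[0,0,0]},
    {"jaw":1,"offset":[-36.5,-45.4,0],"rot":[0,0,0]},
    {"jaw":1,"offset":[-36.5,-45.4,0],"rot":[0,0,0]},
    {"jaw":1,"offset":[-36.5,-45.4,0],"rot":[0,0,0]},
    {"jaw":1,"offset":[-36.5,-45.4,0],"rot":[0,0,0]},
  ],
)

```text
time_s: 2.48
eef_pos: [0.4596, -0.3183, 0.2314]
eef_rot: [0.0, 0.205, 0.979, -0.0]
wrist_force: [0.5, 0.5, 0.8]
opening: 0.999
grasp_force: 0.0
```

```bash
cat >> h.py <<'E'
from scipy.spatial.transform import Rotation as R
def toolT():
    o=ctrl.get_obs();T=np.eye(4);w,x,y,z=o['eef_rot'];T[:3,:3]=R.from_quat([x,y,z,w]).as_matrix();T[:3,3]=o['eef_pos'];return T
def wrist(n=None):
    T=toolT();im,d=ctrl.camera('wrist')
    if n: save(n,im)
    return T,im,d,world_w(T,d)
def world_w(T,d):
    p=ctrl.camera_params('wrist');K=p['K'];M=T@p['mount']
    v,u=np.mgrid[0:d.shape[0],0:d.shape[1]]
    P=np.stack([(u-K[0,2])/K[0,0]*d,(v-K[1,2])/K[1,1]*d,d],-1)
    return P@M[:3,:3].T+M[:3,3]
def circ(P):
    (x,y),r=cv2.minEnclosingCircle(np.float32(P[:,:2]*1000)); return round(x,1),round(y,1),round(r,1)
def fit(P):
    A=np.c_[2*P[:,:2],np.ones(len(P))];s=np.linalg.lstsq(A,(P[:,:2]**2).sum(1),rcond=None)[0]
    return s[:2].round(4),np.sqrt(s[2]+s[0]**2+s[1]**2).round(4)
E
python3 - <<'E'
from h import *
T,im,d,W=wrist('w1.png')
r=np.hypot(W[...,0]-.46,W[...,1]+.317)
m=(d>0)&(r<.05)&(W[...,2]>.02)&(W[...,2]<.15)
P=W[m];z=np.percentile(P[:,2],95);print('ztop',z)
t=P[abs(P[:,2]-z)<.004];print('top',circ(t),len(t))
l=P[abs(P[:,2]-z+.045)<.004];print('lip',circ(l),np.median(l[:,2]))
print((T[:3,:3].T@(np.r_[np.array(circ(t)[:2])/1000,0.061]-T[:3,3])*1000).round(1))
E
```

```text
ztop 0.09557968461588638
top (461.3, -316.4, 20.0) 433
lip (461.2, -316.5, 33.9) 0.05048022104117267
[ -0.7   2.5 170.4]
```

View pics/w1.png

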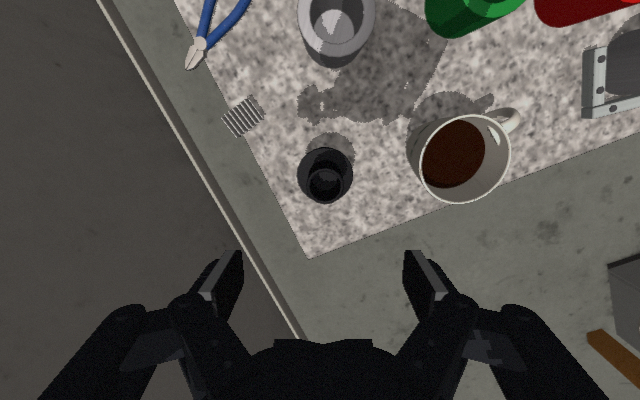

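The wrist picture shows the short liner at (325,175). Its measured radii (neck 20, lip 34) and its height match what is given. Descending.

Request:
apply_moves(
  moves=[
    {"jaw":1,"offset":[-0.7,2.5,40],"rot":[0,0,0]},
    {"jaw":1,"offset":[0,0,45],"rot":[0,0,0]},
    {"jaw":1,"offset":[0,0,45],"rot":[0,0,0]},
    {"jaw":1,"offset":[0,0,30],"rot":[0,0,0]},
    {"jaw":1,"offset":[0,0,10],"rot":[0,0,0]},
  ],
)

```text
time_s: 3.15
eef_pos: [0.4599, -0.3131, 0.0593]
eef_rot: [-0.002, 0.204, 0.979, 0.001]
wrist_force: [0.5, -0.4, 0.7]
opening: 0.998
grasp_force: 0.0
```

Request:
apply_moves(
  moves=[
    {"jaw":0.3,"offset":[0,0,0],"rot":[0,0,0]},
    {"jaw":0.3,"offset":[0,0,0],"rot":[0,0,0]},
    {"jaw":0.2,"offset":[0,0,0],"rot":[0,0,0]},
    {"jaw":0.2,"offset":[0,0,0],"rot":[0,0,0]},
    {"jaw":0.2,"offset":[0,0,0],"rot":[0,0,0]},
  ],
)

```text
time_s: 3.78
eef_pos: [0.462, -0.3153, 0.0632]
eef_rot: [0.001, 0.204, 0.979, -0.001]
wrist_force: [0.1, -0.1, 6.9]
opening: 0.45
grasp_force: 60.1
```

Request:
apply_moves(
  moves=[
    {"jaw":0.2,"offset":[0,0,-20],"rot":[0,0,0]},
    {"jaw":0.2,"offset":[0,0,-30],"rot":[0,0,0]},
    {"jaw":0.2,"offset":[0,0,-35],"rot":[0,0,0]},
    {"jaw":0.2,"offset":[0,0,-35],"rot":[0,0,0]},
    {"jaw":0.2,"offset":[0,0,-35],"rot":[0,0,0]},
  ],
)

```text
time_s: 4.4
eef_pos: [0.4608, -0.3141, 0.2178]
eef_rot: [0.0, 0.204, 0.979, -0.0]
wrist_force: [0.2, 0.1, -0.7]
opening: 0.45
grasp_force: 60.5
```

Request:
apply_moves(
  moves=[
    {"jaw":0.2,"offset":[0,36,0],"rot":[0,0,0]},
    {"jaw":0.2,"offset":[0,36,0],"rot":[0,0,0]},
    {"jaw":0.2,"offset":[0,36,0],"rot":[0,0,0]},
    {"jaw":0.2,"offset":[0,36,0],"rot":[0,0,0]},
    {"jaw":0.2,"offset":[0,36,0],"rot":[0,0,0]},
  ],
)

```text
time_s: 5.03
eef_pos: [0.5333, -0.1481, 0.2167]
eef_rot: [0.0, 0.204, 0.979, -0.0]
wrist_force: [0.3, 0.1, -1.6]
opening: 0.448
grasp_force: 60.5
```

Request:
apply_moves(
  moves=[
    {"jaw":0.2,"offset":[6,40,0],"rot":[0,0,0]},
    {"jaw":0.2,"offset":[6,40,0],"rot":[0,0,0]},
    {"jaw":0.2,"offset":[6,40,0],"rot":[0,0,0]},
    {"jaw":0.2,"offset":[6,40,0],"rot":[0,0,0]},
    {"jaw":0.2,"offset":[6,26,0],"rot":[0,0,0]},
  ],
)

```text
time_s: 5.65
eef_pos: [0.5801, 0.0351, 0.2166]
eef_rot: [0.0, 0.204, 0.979, 0.0]
wrist_force: [0.4, 0.4, -0.8]
opening: 0.45
grasp_force: 60.5
```

Request:
apply_moves(
  moves=[
    {"jaw":0.2,"offset":[0,0,0],"rot":[0,0,0]},
    {"jaw":0.2,"offset":[0,0,0],"rot":[0,0,0]},
    {"jaw":0.2,"offset":[0,0,0],"rot":[0,0,0]},
    {"jaw":0.2,"offset":[0,0,0],"rot":[0,0,0]},
    {"jaw":0.2,"offset":[0,0,0],"rot":[0,0,0]},
  ],
)

```text
time_s: 6.28
eef_pos: [0.5799, 0.0326, 0.2163]
eef_rot: [-0.0, 0.205, 0.979, -0.0]
wrist_force: [0.6, -0.1, -0.8]
opening: 0.45
grasp_force: 60.6
```

Run:
```python
from h import *
T,im,d,W=wrist('w2.png')
z=W[...,2];r=np.hypot(W[...,0]-.49,W[...,1]-.072)
m=(d>0)&(r<.045)&(z>.079)&(z<.092);P=W[m];print('can rim',len(P),circ(P),np.median(P[:,2]))
f=P[np.hypot(*(P[:,:2]-np.array(circ(P)[:2])/1000).T)<.0315];print('inner',fit(f))
# held liner in tool coordinates
Q=(W-T[:3,3])@T[:3,:3]
for lo,hi in ((-.05,-.005),(-.005,.02),(.012,.06)):
    k=(d>0)&(np.hypot(Q[...,0],Q[...,1])<.045)&(Q[...,2]>lo)&(Q[...,2]<hi);S=Q[k]
    if len(S): print(lo,len(S),'x',S[:,0].min().round(4),S[:,0].max().round(4),'y',np.percentile(S[:,1],[.5,99.5]).round(4),'z',np.percentile(S[:,2],[1,50,99]).round(4))
print(T[:3,3]);print((T[:3,:3].T@(np.r_[np.array(circ(P)[:2])/1000,0.16]-T[:3,3])*1000).round(1))
```

```text
can rim 1639 (491.1, 72.6, 36.0) 0.08400524266148873
inner (array([0.4913, 0.0725]), np.float64(0.0305))
-0.05 9285 x -0.0195 0.0204 y [-0.0404  0.0406] z [-0.0495 -0.0292 -0.0057]
-0.005 4784 x -0.0166 0.0341 y [-0.0326  0.0323] z [-0.0046  0.0122  0.0151]
0.012 3075 x -0.0049 0.0341 y [-0.0327  0.0326] z [0.012  0.0129 0.0557]
[0.57990527 0.03258276 0.21630033]
[97.4  1.  56.3]
```

View pics/w2.png

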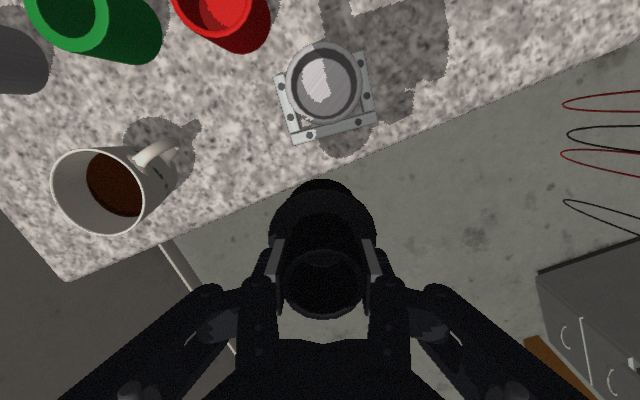

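The wrist picture shows the nest can at (322,83) with the liner held straight and centred between the pads. The can centre is (0.4911, 0.0726). Moving over it.

Request:
apply_moves(
  moves=[
    {"jaw":0.2,"offset":[25,0.5,0],"rot":[0,0,0]},
    {"jaw":0.2,"offset":[40,0.5,0],"rot":[0,0,0]},
    {"jaw":0.2,"offset":[25,0,0],"rot":[0,0,0]},
    {"jaw":0.2,"offset":[7.3,0,20],"rot":[0,0,0]},
    {"jaw":0.2,"offset":[0,0,30],"rot":[0,0,0]},
  ],
)

```text
time_s: 6.95
eef_pos: [0.4917, 0.0732, 0.167]
eef_rot: [0.002, 0.204, 0.979, 0.0]
wrist_force: [0.3, 0.3, -0.9]
opening: 0.453
grasp_force: 60.6
```

Request:
apply_moves(
  moves=[
    {"jaw":0.2,"offset":[0,0,6],"rot":[0,0,0]},
    {"jaw":0.2,"offset":[0,0,0],"rot":[0,0,0]},
    {"jaw":0.2,"offset":[0,0,0],"rot":[0,0,0]},
    {"jaw":0.2,"offset":[0,0,0],"rot":[0,0,0]},
    {"jaw":0.2,"offset":[0,0,0],"rot":[0,0,0]},
  ],
)

```text
time_s: 7.58
eef_pos: [0.4915, 0.073, 0.1608]
eef_rot: [0.0, 0.204, 0.979, 0.0]
wrist_force: [-0.1, -0.0, -1.1]
opening: 0.451
grasp_force: 60.6
```

Run:
```python
from h import *
T=toolT();print(T[:3,3],((T[:3,:3].T@(np.array([.4911,.0726,.16])-T[:3,3]))*1000).round(1), R.from_matrix(T[:3,:3]).as_quat())
```

```text
[0.49153029 0.07297869 0.16083033] [ 0.2 -0.5  0.8] [2.04422439e-01 9.78882658e-01 3.80077775e-05 4.55195019e-04]
```

Request:
apply_moves(
  moves=[
    {"jaw":0.2,"offset":[0.2,-0.5,5],"rot":[0,0,0]},
    {"jaw":0.2,"offset":[0,0,5],"rot":[0,0,0]},
    {"jaw":0.2,"offset":[0,0,5],"rot":[0,0,0]},
    {"jaw":0.2,"offset":[0,0,5],"rot":[0,0,0]},
    {"jaw":0.2,"offset":[0,0,5],"rot":[0,0,0]},
  ],
)

```text
time_s: 8.2
eef_pos: [0.4909, 0.0727, 0.135]
eef_rot: [0.0, 0.204, 0.979, 0.0]
wrist_force: [0.4, 1.2, -1.1]
opening: 0.45
grasp_force: 60.6
```

Request:
apply_moves(
  moves=[
    {"jaw":0.2,"offset":[0,0,6],"rot":[0,0,0]},
    {"jaw":0.2,"offset":[0,0,6],"rot":[0,0,0]},
    {"jaw":0.2,"offset":[0,0,6],"rot":[0,0,0]},
    {"jaw":0.2,"offset":[0,0,6],"rot":[0,0,0]},
    {"jaw":0.2,"offset":[0,0,5],"rot":[0,0,0]},
  ],
)

```text
time_s: 8.82
eef_pos: [0.4909, 0.0727, 0.1059]
eef_rot: [0.0, 0.204, 0.979, 0.0]
wrist_force: [0.5, 0.4, -0.3]
opening: 0.452
grasp_force: 60.6
```

Request:
apply_moves(
  moves=[
    {"jaw":0.2,"offset":[0,0,1],"rot":[0,0,0]},
    {"jaw":0.2,"offset":[0,0,1],"rot":[0,0,0]},
    {"jaw":0.2,"offset":[0,0,1],"rot":[0,0,0]},
    {"jaw":0.2,"offset":[0,0,0],"rot":[0,0,0]},
    {"jaw":0.2,"offset":[0,0,0],"rot":[0,0,0]},
  ],
)

```text
time_s: 9.45
eef_pos: [0.4908, 0.0727, 0.1033]
eef_rot: [0.0, 0.204, 0.979, 0.0]
wrist_force: [1.2, -0.3, -2.0]
opening: 0.451
grasp_force: 60.6
```

Request:
apply_moves(
  moves=[
    {"jaw":0.8,"offset":[0,0,0],"rot":[0,0,0]},
    {"jaw":0.9,"offset":[0,0,0],"rot":[0,0,0]},
    {"jaw":1,"offset":[0,0,0],"rot":[0,0,0]},
    {"jaw":1,"offset":[0,0,0],"rot":[0,0,0]},
    {"jaw":1,"offset":[0,0,0],"rot":[0,0,0]},
  ],
)

```text
time_s: 10.07
eef_pos: [0.4908, 0.0726, 0.1033]
eef_rot: [-0.0, 0.204, 0.979, -0.0]
wrist_force: [0.6, -0.0, 0.1]
opening: 0.997
grasp_force: 0.0
```

Request:
apply_moves(
  moves=[
    {"jaw":1,"offset":[0,0,-10],"rot":[0,0,0]},
    {"jaw":1,"offset":[0,0,-30],"rot":[0,0,0]},
    {"jaw":1,"offset":[0,0,-40],"rot":[0,0,0]},
    {"jaw":1,"offset":[0,0,-40],"rot":[0,0,0]},
    {"jaw":1,"offset":[0,0,-10],"rot":[0,0,0]},
  ],
)

```text
time_s: 10.7
eef_pos: [0.4925, 0.0725, 0.2371]
eef_rot: [0.003, 0.204, 0.979, 0.0]
wrist_force: [0.6, -0.5, -0.7]
opening: 1.004
grasp_force: 0.0
```

Run:
```python
from h import *
T,im,d,W=wrist('w3.png')
z=W[...,2];r=np.hypot(W[...,0]-.491,W[...,1]-.0727)
m=(d>0)&(r<.05)&(z>.06)&(z<.2);P=W[m]
zt=np.percentile(P[:,2],95);t=P[abs(P[:,2]-zt)<.004];print('top',zt,circ(t))
l=P[abs(P[:,2]-zt+.045)<.006];l=l[np.hypot(l[:,0]-.491,l[:,1]-.0727)>.023]
print('lip',circ(l),np.median(l[:,2]))
for S in (l,t):
    c=np.linalg.lstsq(np.c_[S[:,:2]-S[:,:2].mean(0),np.ones(len(S))],S[:,2],rcond=None)[0];print('slope',c.round(3))
```

```text
top 0.13446025405091253 (490.5, 72.2, 20.1)
lip (490.6, 73.0, 35.6) 0.0892052458232096
slope [ 0.013 -0.01   0.089]
slope [ 0.002 -0.002  0.134]
```

View pics/w3.png

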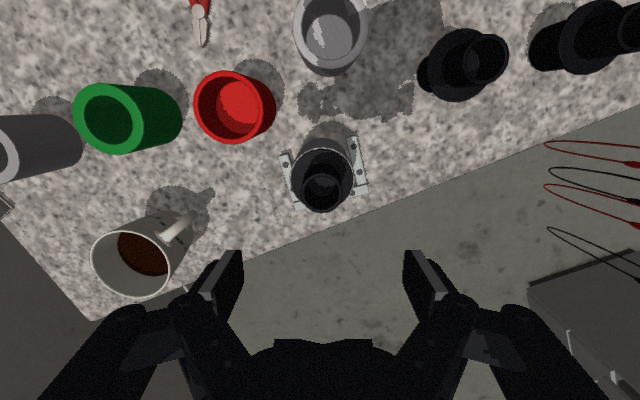

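The picture shows the liner seated in the nest can at (322,178), with the lip down on the rim. Its top is at 134.5 mm (135 expected), it is level, and it is centred within 1 mm. The other two liners are untouched and upright at right.

```bash
python3 -c "
from h import *
print(ctrl.hand_in())"
```

```text
the job is handed in; nothing more can be done
None
```

The short liner hangs upright in the nest can with its lip down on the rim; I picked it first from camera measurements and it fitted, so the other two were never moved or tried, and the job is handed in with no verdict returned.

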